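# Clip the work lamp onto the bracket ring at the turning bench

### The arm

A 6-joint arm with a two-finger parallel gripper is mounted at the origin on the work surface. World frame = base frame: x ahead of the robot, y to its left, z up, the work surface at z = 0. Lengths are in mm, angles in rad, forces in N, time in s.
With the tool pointing down it reaches from about 350 to 875 mm from the base axis. Payload 4.2 kg.
Tool frame: the origin (TCP) lies at the very end of the fingers, on their centre line; the grasp point (between the pads) lies 19 mm behind it; z points along the fingers, y is the line along which they close (so a half turn about z gives the same grasp; the last joint's range is limited). The gripper opens to 85 mm and grips with 20 to 120 N. Pads are 22 mm wide; open, the fingers measure 114 mm over their backs; the gripper's body (76 mm by 85 mm) begins 54 mm behind the grasp point. The pads swing forward as they close: fully open they stand 13 mm farther back than shut.
Start: joints at [1.51, 0.385, 0.008, 0, -1.194, -0.259], TCP at [196.453, 593.3, 231.312] pointing down, gripper open.
Joint ranges: [-3.14, 3.14], [-1.21, 2.06], [-1.07, 1.41], [-3.16, 2.05], [-2.99, -0.16], [-3.1, 3.1]. Speed limits (rad/s): [2.79, 2.79, 3.14, 3.14, 3.14, 3.14].

### API

Orientations are given as a unit quaternion [x, y, z, w].
In Python, from bench import arm gives the robot as it stands.
- The arm moves only by the tool servo_tool, never from a script. Its argument "rows" is a list that holds one entry, the list of rows, each a list of 7 numbers: the finger opening in mm, from 0 to 85.4, then the shift along the tool's x, y, z in mm, then the turn, a rotation vector about the tool's x, y, z in rad. A call has 1 to 10 rows; each row is the pose to reach, as a shift and turn from the pose commanded when the call began, along the tool's axes at that moment; what a row does not reach only later rows make up. A row lasts 1/8 s, in which the tool goes at most 62.5 mm and 10.7 degrees, less where a joint would pass 70% of its speed; a pose out of reach is approached as far as the arm can. A call with a gripper value outside its range is refused whole. The fingers move at their own pace and stop on an object; the grip force is fixed at half the most. Time passes only in rows, so rows that repeat a pose let the fingers close. It gives the time, the measured TCP pose, the force, the opening and the grip force at its end, in the units of the state.
- arm.read_state(): the state, without advancing time (a new reading comes with each control period).
- arm.get_image(name): name is "side" or "top" or "wrist"; returns the picture (400x640x3 uint8, red, green, blue); there is no depth.
- arm.camera_params(name): a dict with "intrinsics" (3x3 intrinsics, pixels), "R" (3x3) and "t" (3): a world point X has camera coordinates R X + t. Camera axes: x right, y down, z forward; pixel columns grow to the right and rows downward; lengths in mm; the calibration is good to about 2 mm. A picture is of the moment at which its call begins: read the wrist's pose just before it. camera_params takes no time and is no camera call; for the wrist camera it gives the pose at the moment of the call.
- arm.job_done(): hands the job in; it is judged then, once.
The state is a dict: "clock": time; "joints": joint angles; "joint_vel": joint speeds; "joint_efforts": joint torques, N m; "position": TCP position; "ee_rot": TCP orientation; "contact_force": force on the tool from outside, world axes, zero at the start; "wrist_torque": the same for the moment, N m; "gripper_width": finger opening in mm; "grasp_force": force on a finger pad.
Only numpy, scipy, OpenCV 4.12 (cv2) and the standard library are available. Lean on these libraries where they do the work, as an engineer would, in place of code of your own. Each camera call takes 0.05 s, during which the arm holds its last target. There are 200 camera calls.

### The job

Hang the small LED work lamp on the lamp bracket: take it by the black lug above its snap hook and gently push the hook's sprung gate against the straight bar of the bracket's D-ring; the arm first swings back to its stop, then the gate opens. When the bar is inside, lower the lamp so that the bar sits in the top of the hook and the gate snaps shut below it, and let go; don't force the bracket or push the open gate hard against its stop, keep the lamp upright, and leave the other things on the bench alone.

Things in the scene. Friction and masses are not known exactly. Their poses are not given: they have to be found in the camera images.
- lamp: LED work lamp standing on the bench, 178 mm tall, 0.3 kg. Origin: centre of its underside, z up. Round body 60 mm wide and high; on top a snap hook of 8 mm steel rod in the lamp's x-z plane (centre lines: spine x=-17, bottom rod z=70 mm; square nose x=11 to 24, flat underside z=109; arch above, 26 mm wide inside). The gate closes the +x side below the nose. Hung up, its underside is 60 mm above the bench.
- lug (a point): Centre of the black upright lug above the hook, the lamp's grip (lamp x=0, y=0, z=160 mm): 12 mm thick in y, 22 mm wide in x, z=134 to 178 mm. Grip it across y from above; keep the fingertips above lamp z=137 mm, clear of the ring. Axes as the lamp's.
- mouth (a point): Middle of the hook's mouth, on the shut gate (lamp x=17, y=0, z=96 mm; axes as the lamp's). The ring's bar goes in here, moving towards lamp -x, its centre line at lamp z=90 to 101 mm, below the nose. When it is clear inside the nose (its centre at lamp x below 7 mm, gate at or near its stop) the lamp is lowered until the bar reaches the arch.
- hook_seat (a point): Where the centre of the ring's bar lies once seated in the arch of the hook: lamp x=0, y=0, z=125 mm; axes as the lamp's.
- gate (a joint): Angle of the hook's sprung gate: 6 mm rod, 33 mm long, hinged at its lower end (lamp x=17, z=74 mm), free end just below the nose. 0 = shut; grows as it is pushed inward (lamp -x), stop at 0.78 rad, where the bar is just inside the nose. Push at the mouth: 2.3 N starts it, 4.4 N takes it to the stop. Over 8 N with the gate open, or over 20 N at any time, between lamp and bracket is forcing.
- bracket: Fixed lamp bracket: green foot 90 x 70 mm, 22 mm post, 0.2 m high. Origin: centre of the foot's underside, z up. Its arm points roughly along its +y (-0.1 to +0.4 rad off) and carries a level D-ring. The lamp is pushed along ring_bar's +x with lamp axes parallel to ring_bar's: the gate meets the bar, the arm swings to its stop, the gate opens, the nose passes over the bar, then drops through the ring.
- ring_bar (a point): Middle of the D-ring's straight bar: 8 mm round steel, 50 mm long along this frame's y, 185 mm above the bench. x points into the ring's hole (38 mm clear in x behind the bar, 42 mm in y), the way the lamp is pushed. Carried 152 mm from the post by a swing arm with friction: pushed along +x with about 1.5 N it swings away, 12 to 45 mm (never known beforehand), until it meets a stop; it stays where it is left.
- spool: Bystander: turned wooden spool, 48 mm across, 100 mm tall, standing. Origin: centre of its underside.
- oil: Bystander: amber bottle of finishing oil, 48 mm across, 120 mm tall, standing. Origin: centre of its underside.
- tape: Bystander: roll of black tape lying flat, 90 mm across, 30 mm high. Origin: centre of its underside.
- gouge: Bystander: turning tool with wooden handle, 240 mm long, lying along its x. Origin: middle of its underside.
There are look-alikes about, which are no part of the job. Several things have the shape of the bracket; the one meant has the colours described above.

How it is judged:
By the outcome, as a careful person would: the job done as asked, in the order asked, and still so for the second after the job is handed in, with the robot touching nothing.
It also fails if it takes over 72 s, if anything falls off the work surface, if the arm or the gripper's body presses on something with over 40 N, if the wrist force passes 120 N, or if a joint passes its speed limit or range.

## Working session

There is one attempt and no reset: what is moved stays moved. The work goes in short steps, Python scripts to look and compute and a tool call to move; the robot and the scene stay as the last step left them, time stands still between calls to the robot, and variables do not carry over. Pictures are saved under pics/ and viewed, at most 10 in all, crops included, and the job is handed in when it is done.

Besides the shell and the picture viewer there is one more tool, called after "Request:" by a JSON object that holds its "op" and its "data", one argument or row to a line. servo_tool: Moves the arm, as the interface text tells. Its arguments: {"type":"object","properties":{"rows":{"type":"array"}},"required":["rows"]}

```bash
mkdir -p pics; ls; python3 - <<'E'
from bench import arm
import cv2,numpy as np
for n in("side","top"):
    cv2.imwrite(f"pics/{n}0.png",arm.get_image(n)[...,::-1])
    p=arm.camera_params(n);print(n,np.round(p["intrinsics"],1).tolist(),np.round(p["R"],3).tolist(),np.round(p["t"]).tolist())
s=arm.read_state();print(s)
E
```

```text
pics
side [[426.0, 0.0, 323.3], [0.0, 426.0, 208.9], [0.0, 0.0, 1.0]] [[0.936, -0.352, -0.019], [-0.27, -0.679, -0.683], [0.228, 0.644, -0.731]] [-543.0, 231.0, 1117.0]
top [[376.9, 0.0, 319.0], [0.0, 376.9, 195.9], [0.0, 0.0, 1.0]] [[0.015, -1.0, -0.006], [-0.993, -0.015, -0.12], [0.12, 0.008, -0.993]] [-32.0, 565.0, 1095.0]
{'clock': 0.1, 'joints': array([ 1.50959187e+00,  3.85489084e-01,  6.77328231e-03, -4.25832454e-04,
       -1.19400115e+00, -2.58617520e-01]), 'joint_vel': array([ 0.000648  , -0.00235413,  0.00467769, -0.00018449, -0.00013259,
       -0.00026409]), 'joint_efforts': array([-5.52789406e-04, -3.93319738e+01,  1.88928598e+01,  4.19789538e+00,
       -2.59566084e-03,  5.74091132e-06]), 'position': array([196.3106404 , 592.82623476, 230.33086643]), 'ee_rot': array([ 9.87228479e-01, -1.59307783e-01, -1.02305805e-04,  9.75142411e-04]), 'contact_force': array([-0.19908282, -0.05810269, -0.42587195]), 'wrist_torque': array([ 0.01167368,  0.07759432, -0.0357948 ]), 'grasp_force': 0.0, 'gripper_width': 85.31896082224958}
```

View pics/side0.png

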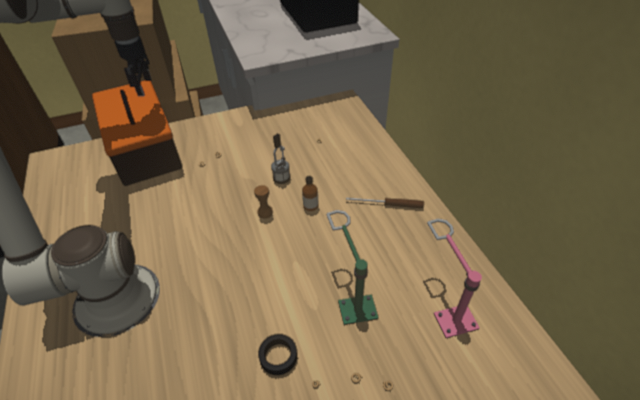

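View pics/top0.png

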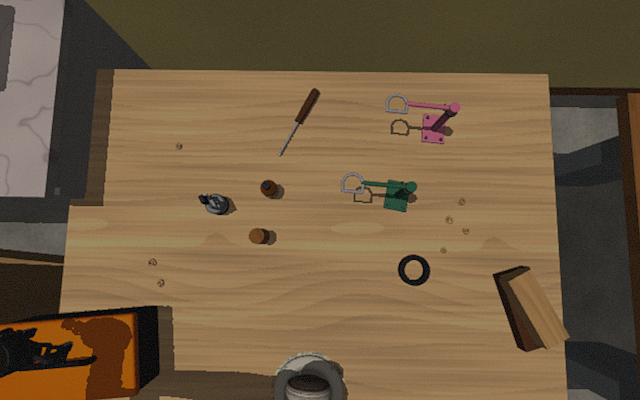

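The side view shows the lamp (280,165), the green bracket with foot at (358,309) and ring at (340,220), and a pink look-alike with foot at (456,321). In the top view they are the lamp (213,203), green bracket (397,195) and pink (433,128). Only the green foot fits the description, so I'll confirm that in enlarged crops.

```bash
python3 - <<'E'
import cv2,numpy as np
s=cv2.imread("pics/side0.png");t=cv2.imread("pics/top0.png")
def c(im,x,y,w,h,k):return cv2.resize(im[y:y+h,x:x+w],None,fx=k,fy=k,interpolation=cv2.INTER_CUBIC)
# each 400x300
o=np.vstack([np.hstack([c(s,255,130,60,45*1+15,5)[:, :].copy() if 0 else cv2.resize(s[130:190,240:320],(400,300),interpolation=2),cv2.resize(s[205:325,310:470][:, :],(400,300),interpolation=2)]),
 np.hstack([cv2.resize(t[180:225,185:245],(400,300),interpolation=2),cv2.resize(t[165:219,335:407+14-14],(400,300),interpolation=2)])])
cv2.imwrite("pics/crop1.png",o)
E
```

```text
(no output)
```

View pics/crop1.png

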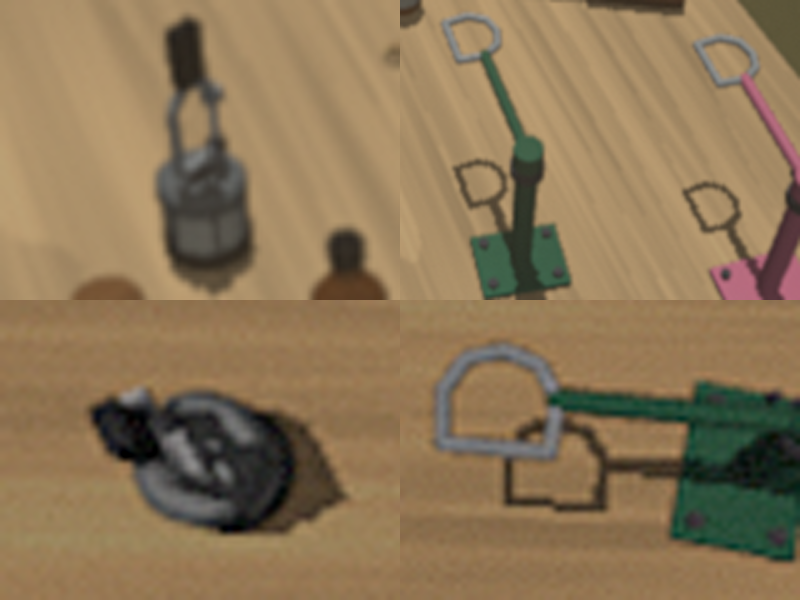

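The green foot and post with the grey D-ring are confirmed, and its straight bar faces the robot. The lamp's nose shows at crop (213,92), to the right of the lug. Next I triangulate the first points.

```bash
cat >h.py <<'E'
from bench import arm
import cv2,numpy as np
from scipy.spatial.transform import Rotation as Ro
def P(n):
    p=arm.camera_params(n) if isinstance(n,str) else n
    return {k:np.array(p[k]) for k in("intrinsics","R","t")}
def ray(p,uv):
    d=p["R"].T@np.linalg.inv(p["intrinsics"])@[uv[0],uv[1],1]
    return -p["R"].T@p["t"],d/np.linalg.norm(d)
def tri(obs):
    A=np.zeros((3,3));b=np.zeros(3);r=[]
    for p,uv in obs:
        c,d=ray(p,uv);M=np.eye(3)-np.outer(d,d);A+=M;b+=M@c;r.append((c,M))
    X=np.linalg.solve(A,b);return X.round(1),[round(float(np.linalg.norm(M@(X-c))),1) for c,M in r]
def atz(p,uv,z):
    c,d=ray(p,uv);return (c+d*(z-c[2])/d[2]).round(1)
def proj(p,X):
    q=p["intrinsics"]@(p["R"]@np.array(X)+p["t"]);return (q[:2]/q[2]).round(1)
E
python3 - <<'E'
from h import *
S,T,W=P("side"),P("top"),P("wrist")
print("bar ends",tri([(S,(328.8,213.8)),(T,(342.4,190.7))]),tri([(S,(334.8,229)),(T,(362.7,192.5))]))
print("bar z185",atz(S,(328.8,213.8),185),atz(S,(334.8,229),185),atz(T,(342.4,190.7),185),atz(T,(362.7,192.5),185))
print("lug",tri([(S,(276.8,138)),(T,(203.7,199.5))]))
print("foot",tri([(S,(358.3,309)),(T,(397,195))]))
s=arm.read_state();R=Ro.from_quat(s["ee_rot"]).as_matrix()
print("tool\n",R.round(3));c=-W["R"].T@W["t"]
print("cam in tool",(R.T@(c-s["position"])).round(1),(W["R"]@R).round(3),W["intrinsics"].round(1))
for n,x,y in(("spool",260,236),("oil",269,188)):print(n,atz(T,(x,y),110))
E
```

```text
bar ends (array([563.9, -86. , 183.3]), [2.2, 2.2]) (array([ 559.4, -138.5,  184.7]), [1.8, 1.8])
bar z185 [565.6 -87.6 185. ] [ 561.2 -138.9  185. ] [561.6 -85.5 185. ] [ 557.6 -138.1  185. ]
lug (array([536.5, 280.1, 164.8]), [1.1, 1.1])
foot (array([ 575.5, -263.3,    3.1]), [0.2, 0.2])
tool
 [[ 0.949 -0.315 -0.001]
 [-0.315 -0.949 -0.002]
 [ 0.     0.002 -1.   ]]
cam in tool [  73.5    0.  -143.1] [[ 0.001  1.    -0.001]
 [-0.957  0.    -0.289]
 [-0.289  0.001  0.957]] [[280.2   0.  318.8]
 [  0.  280.2 201.8]
 [  0.    0.    1. ]]
spool [442.3 136.7 110. ]
oil [576.4 116.  110. ]
```

Bar: middle about (562,-112,185), yaw about -0.08, 152 mm from the post, which matches the text. The lug is at about (536,280,165), close to the expected 160. I'll fly over the lamp now.

Request:
{"op": "servo_tool", "data": {
  "rows": [
    [[85,20,9,-20,0,0,0],[85,70,31,-40,0,0,0],[85,125,56,-60,0,0,0],[85,180,81,-60,0,0,0],[85,235,106,-60,0,0,0],[85,290,131,-60,0,0,0],[85,345,156,-60,0,0,0],[85,390,176,-60,0,0,0],[85,415,187,-60,0,0,0],[85,421,190,-60,0,0,0]]
  ]
}}

```text
clock: 1.35
position: [537.6, 278.3, 292.0]
ee_rot: [0.987, -0.161, 0.0, -0.0]
contact_force: [-0.3, -0.0, 0.1]
gripper_width: 85.0
grasp_force: 0.0
```

```bash
python3 - <<'E'
from h import *
import pickle
s=arm.read_state();W=P("wrist");im=arm.get_image("wrist")[...,::-1]
pickle.dump((s,W),open("w1.pkl","wb"));cv2.imwrite("pics/w1.png",im)
print(s["clock"],s["position"].round(1),s["joints"].round(2));print(proj(W,(536,280,165)))
u,v=proj(W,(536,280,140)).astype(int);x0=max(0,min(u-110,420));y0=max(0,min(v-80,235))
print(x0,y0);cv2.imwrite("pics/w1c.png",cv2.resize(im[y0:y0+165,x0:x0+220],(800,600),interpolation=2))
E
```

```text
1.35 [537.6 278.3 292. ] [ 0.74  0.32  0.06  0.   -1.31  0.5 ]
[317.4 196.1]
207 109
```

View pics/w1c.png

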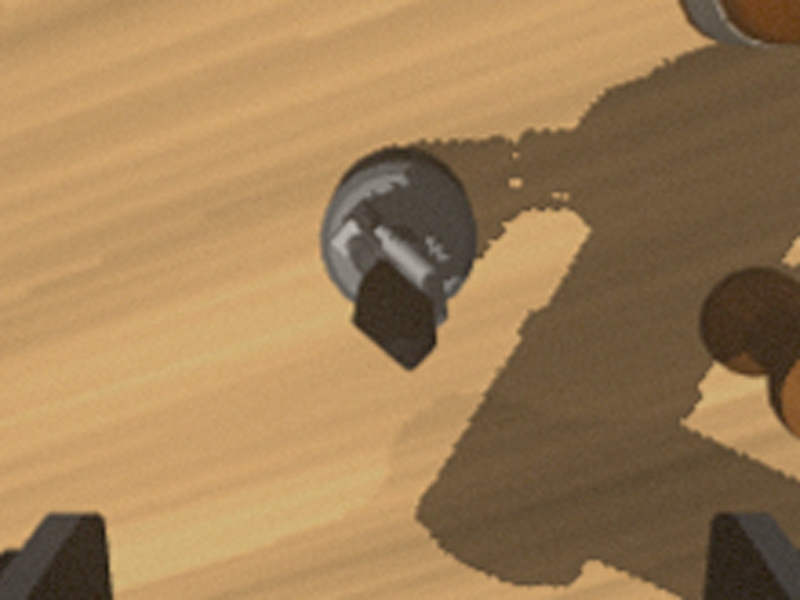

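The wrist crop shows the lug's top corners at (355,315), (410,370) and (437,345). The nose is at (345,235), up-left, and the gripper is well aligned. The spool and oil lie to the right. I'll fit the lamp's pose to these.

```bash
python3 - <<'E'
from h import *
import pickle
from scipy.optimize import least_squares
s,W=pickle.load(open("w1.pkl","rb"))
k=220/800;px=lambda a,b:(207+a*k,109+b*k)
for z in(178,):
  for c in((355,315),(410,370),(437,345)):print(atz(W,px(*c),z))
M=[((11,6,178),(355,315)),((-11,6,178),(410,370)),((-11,-6,178),(437,345))]
def f(q):
    c,sn=np.cos(q[2]),np.sin(q[2]);r=[]
    for m,p in M:
        X=(q[0]+c*m[0]-sn*m[1],q[1]+sn*m[0]+c*m[1],m[2]);r+=list(np.array(proj(W,X))-px(*p))
    return r
a=least_squares(f,[536,280,.46],x_scale=[1,1,.01],diff_step=1e-3);print(a.x,np.round(a.fun,1))
q=a.x;c,sn=np.cos(q[2]),np.sin(q[2])
for n,m in(("nose",(17,0,113)),("rodL",(17,0,72)),("rodR",(-17,0,72)),("base",(0,0,0)),("bodytop",(0,0,60))):
    print(n,(np.array(proj(W,(q[0]+c*m[0]-sn*m[1],q[1]+sn*m[0]+c*m[1],m[2])))-(207,109))/k)
p=s["position"];R=Ro.from_quat(s["ee_rot"]).as_matrix();print("yawtool",np.arctan2(R[1,0],R[0,0]))
S,T=P("side"),P("top")
print("2-view lug top", tri([(S,(276.6,134)),(W,px(396,318))]))
E
```

```text
[543.7 290.2 178. ]
[524.7 281.4 178. ]
[529.1 272.4 178. ]
[5.36514707e+02 2.81154980e+02 4.60000000e-01] [-1.1  0.4 -0.1  0.8  1.4 -0.7]
nose [361.09090909 236.36363636]
rodL [365.81818182 214.18181818]
rodR [432.         279.63636364]
base [400.36363636 213.09090909]
bodytop [399.27272727 240.72727273]
yawtool -0.3231096528128114
2-view lug top (array([539.2, 280.5, 178.9]), [0.6, 0.6])
```

Request:
{"op": "servo_tool", "data": {
  "rows": [
    [[85,0,0,0,0,0,-0.15],[85,-1,-1,10,0,0,-0.32],[85,-2,-2,20,0,0,-0.5],[85,-2,-2,35,0,0,-0.67],[85,-2,-2,70,0,0,-0.763],[70,-2,-2,110,0,0,-0.763],[60,-2,-2,140,0,0,-0.763],[50,-2,-2,149,0,0,-0.763],[40,-2,-2,149,0,0,-0.763]]
  ]
}}

```text
clock: 2.52
position: [535.1, 283.6, 142.9]
ee_rot: [0.975, 0.22, 0.0, 0.0]
contact_force: [-1.5, 0.2, 0.9]
gripper_width: 39.7
grasp_force: 0.0
```

```bash
python3 - <<'E'
from h import *
s=arm.read_state();W=P("wrist");im=arm.get_image("wrist")[...,::-1]
R=Ro.from_quat(s["ee_rot"]).as_matrix();print(s["position"].round(1),np.arctan2(R[1,0],R[0,0]),s["gripper_width"],s["contact_force"].round(2))
cv2.imwrite("pics/w2.png",im)
E
```

```text
[535.1 283.6 142.9] 0.444212948666145 39.72444024313088 [-1.55  0.21  0.87]
```

View pics/w2.png

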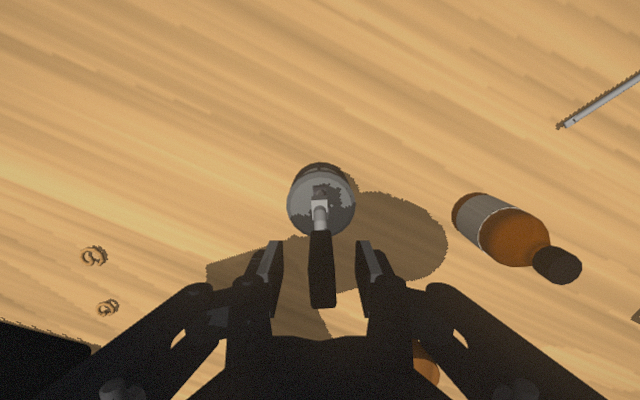

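The image shows the lug (321,265) centred between the pads with the nose dead ahead (320,207). Yaw is aligned, so I close the fingers.

Request:
{"op": "servo_tool", "data": {
  "rows": [
    [[20,0,0,0,0,0,0],[5,0,0,0,0,0,0],[5,0,0,0,0,0,0],[5,0,0,0,0,0,0],[5,0,0,0,0,0,0]]
  ]
}}

```text
clock: 3.2
position: [535.6, 283.2, 143.9]
ee_rot: [0.976, 0.22, 0.001, -0.0]
contact_force: [-2.1, -1.0, 6.0]
gripper_width: 11.4
grasp_force: 59.4
```

Request:
{"op": "servo_tool", "data": {
  "rows": [
    [[5,0,0,-5,0,0,0],[5,0,0,-20,0,0,0],[5,0,0,-45,0,0,0],[5,0,0,-75,0,0,0],[5,-2,4,-105,0,0,0],[5,-10,17,-130,0,0,0.05],[5,-24,41,-145,0,0,0.11],[5,-44,75,-150,0,0,0.18],[5,-67,115,-150,0,0,0.25],[5,-90,155,-150,0,0,0.32]]
  ]
}}

```text
clock: 4.45
position: [519.1, 102.0, 292.1]
ee_rot: [0.998, 0.06, -0.001, 0.0]
contact_force: [0.1, -0.3, -3.5]
gripper_width: 11.3
grasp_force: 58.5
```

```bash
python3 - <<'E'
from h import *
s=arm.read_state()
R=Ro.from_quat(s["ee_rot"]).as_matrix();y=np.arctan2(R[1,0],R[0,0]);print(s["position"].round(1),y,s["gripper_width"],s["contact_force"].round(2))
print((R.T@(np.array([502,-107,282])-s["position"])).round(1),y+0.08)
E
```

```text
[519.1 102.  292.1] 0.11951087005713283 11.339316760248979 [ 0.09 -0.32 -3.48]
[-41.9 205.5  10.2] 0.19951087005713283
```

Request:
{"op": "servo_tool", "data": {
  "rows": [
    [[5,-8,40,0,0,0,0.05],[5,-16,80,0,0,0,0.1],[5,-24,120,0,0,0,0.15],[5,-32,160,0,0,0,0.2],[5,-38,190,5,0,0,0.2],[5,-42,203,10,0,0,0.2],[5,-42,205,10,0,0,0.2],[5,-42,205,10,0,0,0.2]]
  ]
}}

```text
clock: 5.45
position: [503.8, -103.8, 282.4]
ee_rot: [0.999, -0.038, 0.0, -0.0]
contact_force: [-0.5, 0.1, -4.1]
gripper_width: 11.3
grasp_force: 58.9
```

```bash
python3 - <<'E'
from h import *
import pickle
s=arm.read_state();W=P("wrist");im=arm.get_image("wrist")[...,::-1]
R=Ro.from_quat(s["ee_rot"]).as_matrix();print(s["position"].round(1),np.arctan2(R[1,0],R[0,0]),s["contact_force"].round(2),s["wrist_torque"].round(3))
pickle.dump((s,W),open("w3.pkl","wb"))
print([proj(W,p) for p in((564,-86,185),(560,-138,185))])
cv2.imwrite("pics/w3.png",im)
cv2.imwrite("pics/w3c.png",cv2.resize(im[60:300,160:480],(800,600),interpolation=2))
E
```

```text
[ 503.8 -103.8  282.4] -0.07669436049776507 [-0.52  0.07 -4.13] [-0.005 -0.005 -0.038]
[array([291.8, 135.6]), array([354.1, 135.6])]
```

View pics/w3c.png

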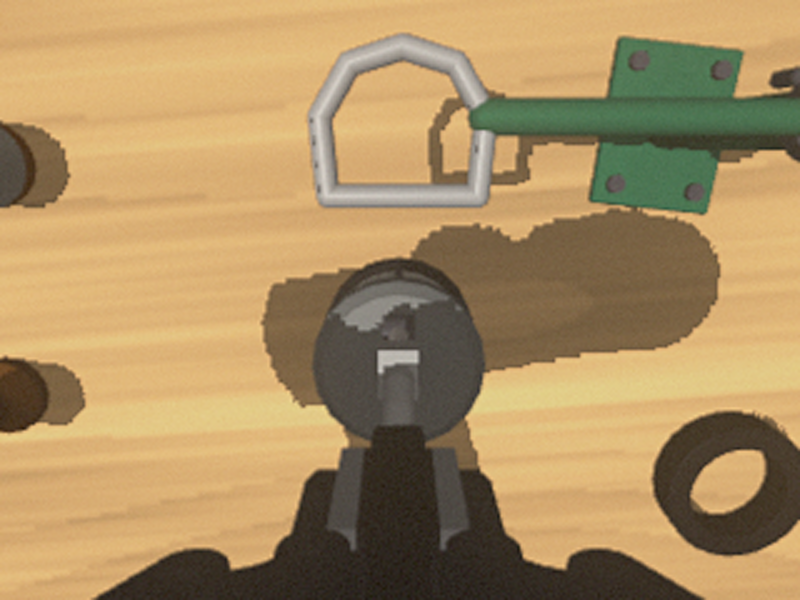

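The crop shows the bar level in the image from (322,194) to (490,196), nearly parallel to the lamp's y. The nose at (398,360) is straight below its middle. I'll compute the bar's place from the wrist and side views.

```bash
python3 - <<'E'
from h import *
import pickle
s,W=pickle.load(open("w3.pkl","rb"));S=P("side")
px=lambda a,b:(160+a/2.5,60+b/2.5)
L,Rr=px(321,194),px(491,196)
print(tri([(W,L),(S,(328.8,213.8))]),tri([(W,Rr),(S,(334.8,229))]))
a,b=atz(W,L,185),atz(W,Rr,185);m=(a+b)/2;d=a-b;print(a,b,m,np.linalg.norm(d),"yaw",np.arctan2(-d[0],d[1]))
R=Ro.from_quat(s["ee_rot"]).as_matrix();print("mid in tool",(R.T@(m-s["position"])).round(1))
for q in((398,360),):print("nose in tool",(R.T@(atz(W,px(*q),s["position"][2]-144+117)-s["position"])).round(1))
E
```

```text
(array([564.5, -83.7, 182. ]), [2.4, 2.4]) (array([ 559.1, -140.1,  187.3]), [1.5, 1.5])
[562.6 -83.  185. ] [ 557.6 -139.8  185. ] [ 560.1 -111.4  185. ] 57.01964573723693 yaw -0.08780184480799574
mid in tool [56.7  3.3 97.4]
nose in tool [20.6  0.4 27. ]
```

Request:
{"op": "servo_tool", "data": {
  "rows": [
    [[5,0,1,8,0,0,0.005],[5,0,3,20,0,0,0.01],[5,0,3,33,0,0,0.01],[5,0,3,44,0,0,0.01],[5,0,3,50,0,0,0.01],[5,6,3,51,0,0,0.01],[5,14,3,51,0,0,0.01],[5,20,3,51,0,0,0.01],[5,23,3,51,0,0,0.01],[5,23,3,51,0,0,0.01]]
  ]
}}

```text
clock: 6.75
position: [526.7, -108.9, 231.3]
ee_rot: [0.999, -0.043, -0.0, -0.0]
contact_force: [0.3, 0.4, -3.3]
gripper_width: 11.1
grasp_force: 58.8
```

```bash
python3 - <<'E'
from h import *
import pickle
s=arm.read_state();W=P("wrist");im=arm.get_image("wrist")[...,::-1];si=arm.get_image("side")[...,::-1]
R=Ro.from_quat(s["ee_rot"]).as_matrix();print(s["position"].round(1),np.arctan2(R[1,0],R[0,0]),s["contact_force"].round(2),(R.T@s["contact_force"]).round(2),R[:,2].round(4))
pickle.dump((s,W),open("w4.pkl","wb"))
print("bar mid in tool",(R.T@(np.array([560.1,-111.4,185])-s["position"])).round(1))
o=np.hstack([cv2.resize(im[100:250,240:400],(426,400),interpolation=2),cv2.resize(si[170:290,290:410],(374,374+26),interpolation=2)])
cv2.imwrite("pics/w4c.png",o)
E
```

```text
[ 526.7 -108.9  231.3] -0.08690564403788391 [ 0.26  0.38 -3.26] [ 0.22 -0.4   3.26] [-1.e-04  0.e+00 -1.e+00]
bar mid in tool [33.5 -0.4 46.3]
```

View pics/w4c.png

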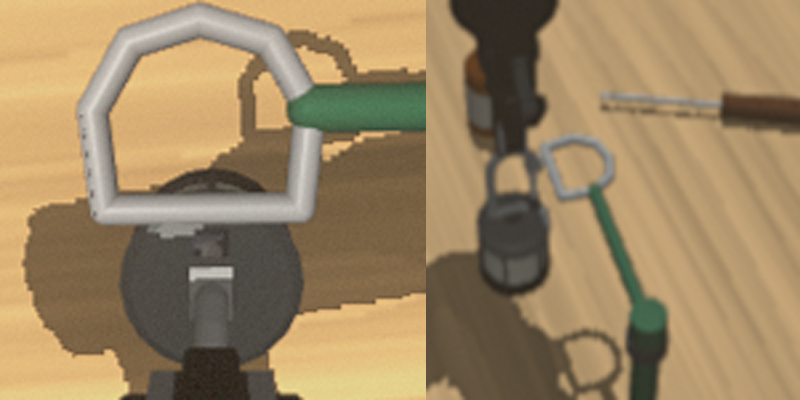

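Left: the nose (210,272) is centred on the bar (205,208) and parallel to it. Right (side view): the hook is level with the ring, just short of it. I now push slowly, turning along with the swing.

Request:
{"op": "servo_tool", "data": {
  "rows": [
    [[5,3,0,0,0,0,0],[5,6,0,0,0,0,0],[5,9,0,0,0,0,0],[5,11,0,0,0,0,0.01],[5,13,-1,0,0,0,0.025],[5,15,-1,0,0,0,0.04],[5,17,-2,0,0,0,0.05],[5,19,-2,0,0,0,0.06],[5,19,-2,0,0,0,0.06]]
  ]
}}

```text
clock: 7.98
position: [545.8, -108.4, 231.2]
ee_rot: [0.997, -0.073, 0.0, -0.0]
contact_force: [-0.9, 0.9, -3.2]
gripper_width: 11.2
grasp_force: 58.9
```

```bash
cat >st.py <<'E'
from h import *
s=arm.read_state();R=Ro.from_quat(s["ee_rot"]).as_matrix()
print(s["position"].round(1),np.arctan2(R[1,0],R[0,0]).round(3),"F tool",(R.T@s["contact_force"]).round(2))
E
python3 st.py
```

```text
[ 545.8 -108.4  231.2] -0.147 F tool [-1.04 -0.74  3.24]
```

Request:
{"op": "servo_tool", "data": {
  "rows": [
    [[5,2,-1,0,0,0,0.012],[5,4,-2,0,0,0,0.026],[5,6,-2.5,0,0,0,0.04],[5,6,-2.5,0,0,0,0.04],[5,6,-2.5,0,0,0,0.04]]
  ]
}}

```text
clock: 8.6
position: [552.2, -106.9, 231.4]
ee_rot: [0.996, -0.093, 0.0, -0.0]
contact_force: [-0.9, -0.6, -3.9]
gripper_width: 11.2
grasp_force: 58.8
```

```bash
python3 st.py
```

```text
[ 552.2 -106.9  231.4] -0.187 F tool [-0.74  0.79  3.86]
```

Request:
{"op": "servo_tool", "data": {
  "rows": [
    [[5,2,-1,0,0,0,0.012],[5,4,-1.5,0,0,0,0.026],[5,6,-2,0,0,0,0.04],[5,6,-2,0,0,0,0.04],[5,6,-2,0,0,0,0.04]]
  ]
}}

```text
clock: 9.22
position: [557.9, -106.1, 231.2]
ee_rot: [0.994, -0.113, -0.0, 0.0]
contact_force: [-2.7, 0.5, -3.7]
gripper_width: 11.1
grasp_force: 58.8
```

```bash
python3 st.py
```

```text
[ 557.9 -106.1  231.2] -0.227 F tool [-2.79  0.09  3.68]
```

```bash
cat >bar.py <<'E'
from h import *
s=arm.read_state();W=P("wrist");im=arm.get_image("wrist").astype(int)
R=Ro.from_quat(s["ee_rot"]).as_matrix();p=s["position"]
print(p.round(1),np.arctan2(R[1,0],R[0,0]).round(3),"F tool",(R.T@s["contact_force"]).round(2))
for y in(-20,-16,-12,12,16,20):
    v=[]
    for x in np.arange(-5,45,.5):
        u=proj(W,p+R@np.array([x,y,p[2]-187]));c=im[int(round(u[1])),int(round(u[0]))]
        if c.min()>95 and c.max()-c.min()<30:v.append(x)
    v=np.array(v);print(y,(v.min(),v.max(),len(v)/2,np.median(v)) if len(v) else None)
E
python3 bar.py
```

```text
[ 557.9 -106.1  231.2] -0.227 F tool [-2.79  0.09  3.68]
-20 (np.float64(18.0), np.float64(25.5), 8.0, np.float64(21.75))
-16 (np.float64(18.0), np.float64(27.5), 9.0, np.float64(22.25))
-12 (np.float64(19.0), np.float64(28.5), 10.0, np.float64(23.75))
12 (np.float64(23.0), np.float64(26.0), 1.5, np.float64(23.5))
16 (np.float64(21.5), np.float64(24.0), 3.0, np.float64(22.75))
20 (np.float64(22.5), np.float64(38.0), 6.0, np.float64(35.25))
```

Request:
{"op": "servo_tool", "data": {
  "rows": [
    [[5,1,0,0,0,0,0],[5,2.5,0,0,0,0,0],[5,4,0,0,0,0,0],[5,4,0,0,0,0,0],[5,4,0,0,0,0,0]]
  ]
}}

```text
clock: 9.9
position: [562.0, -107.0, 231.3]
ee_rot: [0.994, -0.113, -0.0, 0.0]
contact_force: [-2.0, 0.0, -3.7]
gripper_width: 11.2
grasp_force: 58.9
```

```bash
python3 bar.py
```

```text
[ 562.  -107.   231.3] -0.227 F tool [-1.96  0.4   3.74]
-20 (np.float64(14.5), np.float64(22.0), 8.0, np.float64(18.25))
-16 (np.float64(15.0), np.float64(22.0), 7.5, np.float64(18.5))
-12 (np.float64(16.0), np.float64(22.0), 6.5, np.float64(19.0))
12 (np.float64(19.0), np.float64(20.0), 1.5, np.float64(19.5))
16 (np.float64(19.0), np.float64(19.0), 0.5, np.float64(19.0))
20 (np.float64(19.0), np.float64(34.5), 1.0, np.float64(26.75))
```

The bar is now at lamp x ≈ 18.5, so the arm is at its stop and the gate is opening. I push on.

Request:
{"op": "servo_tool", "data": {
  "rows": [
    [[5,1.5,0,0,0,0,0],[5,3,0,0,0,0,0],[5,4.5,0,0,0,0,0],[5,6,0,0,0,0,0],[5,7,0,0,0,0,0],[5,7,0,0,0,0,0]]
  ]
}}

```text
clock: 10.7
position: [568.9, -108.5, 231.1]
ee_rot: [0.994, -0.113, -0.0, -0.0]
contact_force: [-3.2, 0.3, -3.4]
gripper_width: 11.4
grasp_force: 58.9
```

```bash
python3 bar.py
```

```text
[ 568.9 -108.5  231.1] -0.227 F tool [-3.19  0.4   3.41]
-20 (np.float64(10.5), np.float64(44.5), 3.0, np.float64(11.75))
-16 (np.float64(10.0), np.float64(12.5), 2.0, np.float64(11.75))
-12 (np.float64(10.0), np.float64(32.0), 6.5, np.float64(29.0))
12 (np.float64(12.0), np.float64(12.5), 1.0, np.float64(12.25))
16 (np.float64(10.0), np.float64(44.5), 3.5, np.float64(12.5))
20 (np.float64(11.5), np.float64(44.5), 8.5, np.float64(40.5))
```

Request:
{"op": "servo_tool", "data": {
  "rows": [
    [[5,1,0,0,0,0,0],[5,2.5,0,0,0,0,0],[5,4,0,0,0,0,0],[5,5,0,0,0,0,0],[5,5,0,0,0,0,0],[5,5,0,0,0,0,0]]
  ]
}}

```text
clock: 11.5
position: [573.8, -109.7, 231.2]
ee_rot: [0.994, -0.113, -0.0, 0.0]
contact_force: [-3.8, 0.9, -4.3]
gripper_width: 11.2
grasp_force: 58.9
```

```bash
python3 bar.py
```

```text
[ 573.8 -109.7  231.2] -0.227 F tool [-3.94 -0.04  4.33]
-20 (np.float64(5.5), np.float64(44.5), 6.5, np.float64(41.5))
-16 (np.float64(6.0), np.float64(7.0), 1.5, np.float64(6.5))
-12 (np.float64(6.0), np.float64(28.5), 4.5, np.float64(26.5))
12 (np.float64(6.0), np.float64(8.0), 2.5, np.float64(7.0))
16 (np.float64(7.0), np.float64(44.5), 7.0, np.float64(41.25))
20 (np.float64(7.0), np.float64(44.5), 13.0, np.float64(38.25))
```

Request:
{"op": "servo_tool", "data": {
  "rows": [
    [[5,0.5,0,0,0,0,0],[5,1,0,0,0,0,0],[5,1.5,0,0,0,0,0],[5,1.5,0,0,0,0,0]]
  ]
}}

```text
clock: 12.05
position: [575.2, -110.0, 231.3]
ee_rot: [0.994, -0.113, -0.0, 0.0]
contact_force: [-3.6, 0.2, -4.4]
gripper_width: 11.0
grasp_force: 58.9
```

```bash
python3 bar.py; python3 - <<'E'
from h import *
im=arm.get_image("wrist")[...,::-1];si=arm.get_image("side")[...,::-1]
cv2.imwrite("pics/w5c.png",np.hstack([cv2.resize(im[130:250,260:388],(427,400),interpolation=2),cv2.resize(si[180:270,290:374],(373,400),interpolation=2)]))
E
```

```text
[ 575.2 -110.   231.3] -0.227 F tool [-3.6   0.58  4.42]
-20 (np.float64(4.0), np.float64(44.5), 8.5, np.float64(40.5))
-16 (np.float64(4.5), np.float64(44.5), 3.5, np.float64(6.0))
-12 (np.float64(4.0), np.float64(44.5), 4.0, np.float64(17.75))
12 (np.float64(6.0), np.float64(44.5), 3.0, np.float64(43.25))
16 (np.float64(4.5), np.float64(44.5), 9.5, np.float64(40.0))
20 (np.float64(5.5), np.float64(44.5), 13.5, np.float64(38.0))
```

View pics/w5c.png

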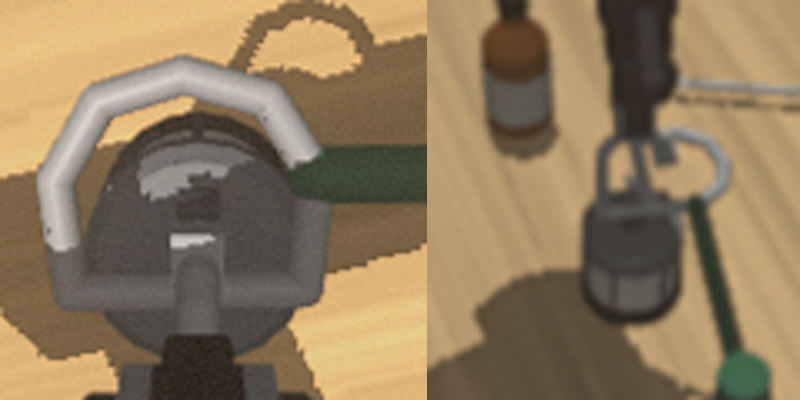

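The left crop shows the bar (row ~291, from 60 to 320, in shadow) behind the nose (195,243). The side view shows the nose over the ring's hole. I'll get the bar's lamp x from these rows.

```bash
python3 - <<'E'
from h import *
s=arm.read_state();W=P("wrist");R=Ro.from_quat(s["ee_rot"]).as_matrix()
k=.3
for a,b in((90,291),(280,290),(90,277),(90,307),(280,275),(280,305)):print(a,b,(R.T@(atz(W,(260+a*k,130+b*k),185)-s["position"])).round(1))
print("nose face top",(R.T@(atz(W,(260+195*k,130+235*k),s["position"][2]-144+117)-s["position"])).round(1))
E
```

```text
90 291 [  4.6 -22.6  46.3]
280 290 [ 4.8 18.4 46.3]
90 277 [  7.8 -22.5  46.3]
90 307 [  0.9 -22.7  46.3]
280 275 [ 8.3 18.2 46.3]
280 305 [ 1.3 18.5 46.3]
nose face top [22.9  0.  27. ]
```

The bar is inside the nose at lamp x ≈ 5. I give it a hair more and lower slowly.

Request:
{"op": "servo_tool", "data": {
  "rows": [
    [[5,0.5,0,0,0,0,0],[5,0.5,0,2,0,0,0],[5,0.5,0,4,0,0,0],[5,0.5,0,6,0,0,0],[5,0.5,0,8,0,0,0],[5,0.5,0,10,0,0,0],[5,0.5,0,10,0,0,0]]
  ]
}}

```text
clock: 13.08
position: [577.1, -110.3, 221.9]
ee_rot: [0.994, -0.113, 0.002, 0.0]
contact_force: [0.1, 0.6, -2.8]
gripper_width: 11.4
grasp_force: 58.8
```

```bash
python3 st.py
```

```text
[ 577.1 -110.3  221.9] -0.226 F tool [-0.05 -0.66  2.79]
```

Request:
{"op": "servo_tool", "data": {
  "rows": [
    [[5,0,0,2,0,0,0],[5,1,0,4,0,0,0],[5,2,0,6,0,0,0],[5,3,0,8,0,0,0],[5,4,0,10,0,0,0],[5,4,0,12,0,0,0],[5,4,0,14,0,0,0],[5,4,0,14,0,0,0]]
  ]
}}

```text
clock: 14.08
position: [579.4, -111.0, 207.1]
ee_rot: [0.994, -0.113, -0.0, 0.0]
contact_force: [0.0, 0.9, -3.3]
gripper_width: 11.2
grasp_force: 58.8
```

```bash
python3 st.py
```

```text
[ 579.4 -111.   207.1] -0.227 F tool [-0.17 -0.86  3.33]
```

Request:
{"op": "servo_tool", "data": {
  "rows": [
    [[5,0,0,1,0,0,0],[5,0,0,2,0,0,0],[5,0,0,2.5,0,0,0],[5,0,0,2.5,0,0,0]]
  ]
}}

```text
clock: 14.58
position: [579.6, -111.0, 204.8]
ee_rot: [0.994, -0.113, -0.0, 0.0]
contact_force: [0.9, 0.4, -3.3]
gripper_width: 11.1
grasp_force: 58.8
```

```bash
python3 st.py
```

```text
[ 579.6 -111.   204.8] -0.227 F tool [ 0.81 -0.58  3.31]
```

Request:
{"op": "servo_tool", "data": {
  "rows": [
    [[5,0,0,0.5,0,0,0],[5,0,0,1,0,0,0],[5,0,0,1.5,0,0,0],[5,0,0,1.5,0,0,0]]
  ]
}}

```text
clock: 15.08
position: [579.6, -111.0, 203.4]
ee_rot: [0.994, -0.113, 0.0, 0.0]
contact_force: [0.5, 0.4, -2.3]
gripper_width: 11.4
grasp_force: 58.8
```

```bash
python3 st.py
```

```text
[ 579.6 -111.   203.4] -0.227 F tool [ 0.37 -0.46  2.25]
```

Request:
{"op": "servo_tool", "data": {
  "rows": [
    [[5,0,0,0.4,0,0,0],[5,0,0,0.8,0,0,0],[5,0,0,0.8,0,0,0]]
  ]
}}

```text
clock: 15.45
position: [579.7, -111.0, 202.8]
ee_rot: [0.994, -0.113, 0.0, 0.0]
contact_force: [-0.3, -0.1, -2.1]
gripper_width: 11.5
grasp_force: 59.0
```

```bash
python3 st.py;  python3 - <<'E'
from h import *
im=arm.get_image("wrist")[...,::-1];si=arm.get_image("side")[...,::-1]
cv2.imwrite("pics/w6c.png",np.hstack([cv2.resize(im[130:250,260:388],(427,400),interpolation=2),cv2.resize(si[190:280,290:374],(373,400),interpolation=2)]))
E
```

```text
[ 579.7 -111.   202.8] -0.227 F tool [-0.31  0.21  2.14]
```

View pics/w6c.png

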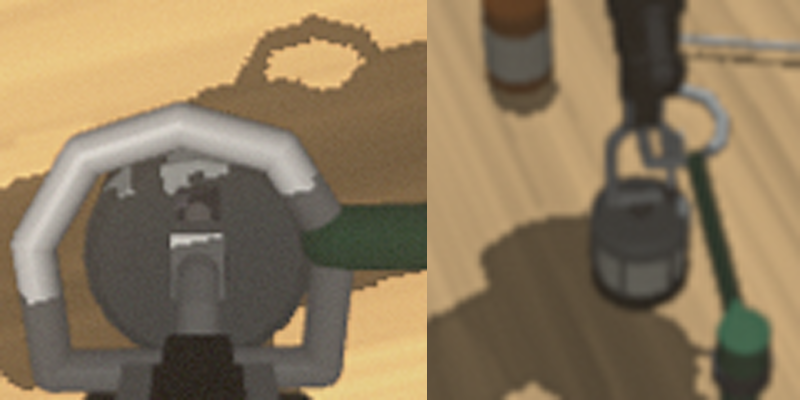

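The bar (row 362) now lies under the lug, behind the nose (195,243), and part of the weight has come off. I go slightly lower, then release.

Request:
{"op": "servo_tool", "data": {
  "rows": [
    [[5,0,0,0.4,0,0,0],[5,0,0,0.8,0,0,0],[5,0,0,0.8,0,0,0],[5,0,0,0.8,0,0,0]]
  ]
}}

```text
clock: 16.05
position: [579.7, -111.0, 201.9]
ee_rot: [0.994, -0.113, 0.0, -0.0]
contact_force: [-1.0, 0.8, -0.0]
gripper_width: 11.1
grasp_force: 59.3
```

```bash
python3 st.py
```

```text
[ 579.7 -111.   201.9] -0.227 F tool [-1.14 -0.54  0.02]
```

Request:
{"op": "servo_tool", "data": {
  "rows": [
    [[14,0,0,0,0,0,0],[18,0,0,0,0,0,0],[24,0,0,0,0,0,0],[32,0,0,0,0,0,0],[40,0,0,0,0,0,0],[40,0,0,-10,0,0,0],[40,0,0,-30,0,0,0],[40,0,0,-55,0,0,0],[40,0,0,-80,0,0,0],[40,0,0,-90,0,0,0]]
  ]
}}

```text
clock: 17.3
position: [580.3, -111.1, 294.1]
ee_rot: [0.994, -0.113, 0.002, -0.0]
contact_force: [0.2, -0.6, -0.9]
gripper_width: 39.9
grasp_force: 0.0
```

```bash
python3 st.py;  python3 - <<'E'
from h import *
im=arm.get_image("wrist")[...,::-1];si=arm.get_image("side")[...,::-1]
cv2.imwrite("pics/w7c.png",np.hstack([cv2.resize(im[100:250,240:400],(427,400),interpolation=2),cv2.resize(si[190:280,290:374],(373,400),interpolation=2)]))
E
```

```text
[ 580.3 -111.1  294.1] -0.227 F tool [0.28 0.52 0.89]
```

View pics/w7c.png

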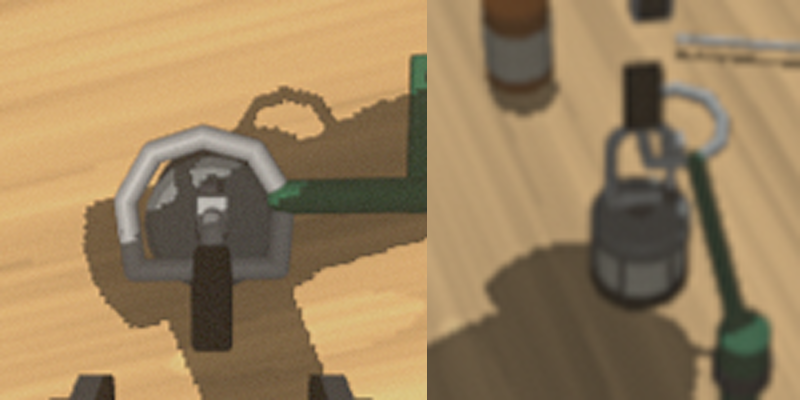

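The lamp hangs upright on the bar, with the lug (210,300) above it and the fingers clear. I let it settle for a second, then hand in.

Request:
{"op": "servo_tool", "data": {
  "rows": [
    [[40,0,0,-20,0,0,0],[40,0,0,-30,0,0,0],[40,0,0,-30,0,0,0],[40,0,0,-30,0,0,0],[40,0,0,-30,0,0,0],[40,0,0,-30,0,0,0],[40,0,0,-30,0,0,0],[40,0,0,-30,0,0,0]]
  ]
}}

```text
clock: 18.4
position: [579.6, -111.0, 321.7]
ee_rot: [0.994, -0.113, -0.0, 0.0]
contact_force: [0.3, -0.1, 0.2]
gripper_width: 39.9
grasp_force: 0.0
```

```bash
python3 -c "
from bench import arm
print(arm.job_done())"
```

```text
the job is handed in; nothing more can be done
None
```

The lamp hangs upright on the green bracket's ring bar with the gripper clear, and the job was handed in at about 18 s; the highest push reading was about 4 N, but no picture directly shows the gate shut.

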